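# Put the sorted telescope parts on their matching holders

### The arm

A 6-joint arm with a two-finger parallel gripper is mounted at the origin on the work surface. World frame = base frame: x ahead of the robot, y to its left, z up, the work surface at z = 0. Lengths are in mm, angles in rad, forces in N, time in s.
With the tool pointing down it reaches from about 375 to 750 mm from the base axis. Payload 9 kg.
Tool frame: the origin (TCP) lies between the finger pads; the fingertips stand 19 mm ahead of it and the grasp point (between the pads) is the TCP; z points along the fingers, y is the line along which they close (so a half turn about z gives the same grasp; the last joint's range is limited). The gripper opens to 85 mm and grips with 20 to 120 N. Pads are 22 mm wide; open, the fingers measure 114 mm over their backs; the gripper's body (76 mm by 85 mm) begins 54 mm behind the grasp point. The pads swing forward as they close: fully open they stand 13 mm farther back than shut.
Start: joints at [-1.433, 0.104, 0.097, 1.564, 0, 1.353], TCP at [209.015, -562.448, 250.331] pointing down, gripper open.
Joint ranges: [-2.99, 2.99], [-0.84, 1.86], [-1.1, 1.16], [-1.84, 2.11], [-1.51, 1.56], [-3.14, 3.14]. Speed limits (rad/s): [2.22, 2.22, 2.57, 3.14, 3.14, 3.14].

### API

Orientations are given as a rotation vector (axis times angle).
In Python, from cell import ctrl gives the robot as it stands. Calls block until the motion is done:
- ctrl.move_pose(position, orientation): joint-space move of the TCP to a pose.
- ctrl.line_to(position, ori=None, feed=150, contact_N=None): straight line of the TCP; ori=None keeps the orientation; feed is the mean speed in mm/s. With contact_N (N) it stops when the force on the tool has changed by that much, and returns True; else False.
- ctrl.goto_joints(angles): joint-space move.
- ctrl.open_gripper() and ctrl.gripper_close(): open the fingers fully, or close them until they stop; the grip force is fixed at half the most.
- ctrl.sleep(seconds).
- ctrl.ik(position, orientation): joint angles nearest the present ones, or None.
- ctrl.state(): the state.
- ctrl.grab_frame(name): name is "side" or "top"; returns a dict with "img" (420x560x3 uint8, red, green, blue), "K" (3x3 intrinsics, pixels), "extrinsics" (4x4, takes a point from world to camera coordinates). Camera axes: x right, y down, z forward; pixel columns grow to the right and rows downward; lengths in mm; the calibration is good to about 2 mm. A picture is of the moment at which its call begins. There is no depth.
A pose or a line that the arm cannot do raises ctrl.MotionError and nothing moves.
- ctrl.job_done(): hands the job in; it is judged then, once.
The state is a dict: "time": time; "joint_positions": joint angles; "qvel": joint speeds; "joint_torque": joint torques, N m; "eef_pos": TCP position; "tcp_rot": TCP orientation; "ft_force": force on the tool from outside, world axes, zero at the start; "ft_torque": the same for the moment, N m; "finger_gap": finger opening in mm; "grasp_force": force on a finger pad.
Only numpy, scipy, OpenCV 4.12 (cv2) and the standard library are available. Lean on these libraries where they do the work, as an engineer would, in place of code of your own. Each camera call takes 0.05 s, during which the arm holds its last target. There are 200 camera calls.

### The job

Put the parts back in their places: lay the silver extension tube in the wooden V-cradle so that both notched ends carry it, stand the white star diagonal upright inside its white outline with the nosepiece along the narrow arm, and set each red cap in the middle of the red ring of its size. Leave the green eyecup where it lies; let go of everything at the end.

Things in the scene. Friction and masses are not known exactly. Their poses are not given: they have to be found in the camera images.
- tube_center (a point): Centre of the loose silver extension tube, a plain cylinder 38 mm in diameter and 80 mm long with dark open-looking ends, lying on the cart top (centre 19 mm above it). x runs along the tube's axis; both ends are alike. It can roll if pushed. About 0.11 kg.
- diagonal_center (a point): Loose white star diagonal, 0.16 kg: white 44 mm cube housing (lower rear edge bevelled) standing on its underside. Point: on the housing's upright centre line, 26 mm above the underside. A silver nosepiece (32 mm dia) sticks out level to +x, 22 to 50 mm from the point; a white round socket (36 mm dia) on top reaches 62 mm high. Flat sides at +y and -y, 44 mm apart, are free to grip.
- large_cap_center (a point): Centre of the large loose red eyepiece cap, a solid disc 56 mm in diameter and 26 mm high, flat on the cart top (centre 13 mm above its underside). z is up. About 0.07 kg.
- small_cap_center (a point): Centre of the small loose red eyepiece cap, a solid disc 34 mm in diameter and 26 mm high, flat on the cart top (centre 13 mm above its underside). z is up. About 0.04 kg.
- cradle_seat (a point): Where the tube's centre belongs in the fixed light-wood V-cradle, 43 mm above the cart top; x runs along the tube's lie. Base plate 84 (x) x 60 x 6 mm; two upright ends 10 mm thick, 28 mm either side along x, each with a 90 degree V-notch 51 mm wide at the top, 42 mm high. The 46 mm gap between the ends is open down to the base plate: room for fingers.
- diagonal_pad: Fixed dark mat 124 (x) x 84 (y) x 4 mm with a white outline shaped like the diagonal seen from above: a 60 mm square centred 20 mm from the mat's centre towards -x, which takes the housing, with a narrow 44 mm wide arm towards +x for the nosepiece. Origin at the centre of the underside; the top is 4 mm higher.
- large_ring_pad: Fixed dark square mat, 90 x 90 x 4 mm, with the large red ring outline (72 mm inside diameter) for the large cap. Origin at the centre of the underside, under the ring's centre; the top is 4 mm higher.
- small_ring_pad: Fixed dark square mat, 90 x 90 x 4 mm, with the small red ring outline (50 mm inside diameter) for the small cap. Origin at the centre of the underside, under the ring's centre; the top is 4 mm higher.
- eyecup: Loose green rubber eyecup, a ring 44 mm in outer diameter and 26 mm high, on the cart top; origin at the centre of its underside. Not to be moved.
Not all that is in view belongs to the job. Leave any blue or yellow look-alike of the part that bears small_cap_center alone. What is shaped like the part that bears large_cap_center but purple is not meant.

How it is judged (in metres and radians):
At the end, for the whole second after the job is handed in: Tube in the cradle: centre within 12 mm of the seat, 5 mm in height, 0.12 rad; each cap flat, within 12 mm of the centre of the ring of its size; diagonal upright, within 12 mm of its outline along each side and 0.25 rad, nosepiece along the arm; all released and at rest (horizontal distance between tube_center and cradle_seat below 0.012 m and z of tube_center in the frame of cradle_seat between -0.005 and 0.005 m and angle between the x axis of tube_center and the x axis of cradle_seat, either way round below 0.12 rad and horizontal distance between large_cap_center and large_ring_pad below 0.012 m and z of large_cap_center in the frame of large_ring_pad between 0.013 and 0.021 m and angle between each of large_cap_center, small_cap_center, diagonal_center's own z axis and vertical below 0.15 rad and horizontal distance between small_cap_center and small_ring_pad below 0.012 m and z of small_cap_center in the frame of small_ring_pad between 0.013 and 0.021 m and x of diagonal_center in the frame of diagonal_pad between -0.032 and -0.008 m and y of diagonal_center in the frame of diagonal_pad between -0.012 and 0.012 m and z of diagonal_center in the frame of diagonal_pad between 0.025 and 0.035 m and x of diagonal_pad in the frame of diagonal_center above 0.004 m and angle between the x axis of diagonal_center and the x axis of diagonal_pad, either way round below 0.25 rad and linear speed of each of tube, diagonal, large_cap, small_cap below 0.02 m/s); the robot touches nothing.
It fails at once if the green eyecup was moved more than 20 mm (distance of eyecup from where it was at the start of the episode above 0.02 m).
It also fails if it takes over 128 s, if anything falls off the work surface, if the arm or the gripper's body presses on something with over 40 N, if the wrist force passes 120 N, or if a joint passes its speed limit or range.

## Working session

There is one attempt and no reset: what is moved stays moved. The work goes in short steps, each a Python script; the robot and the scene stay as the last script left them, time stands still between calls to the robot, and variables do not carry over. Pictures are saved under pics/ and viewed, at most 14 in all, crops included, and the job is handed in when it is done.

```bash
mkdir -p pics
python3 - <<'E'
from cell import ctrl
import cv2,numpy as np
for n in("top","side"):
    f=ctrl.grab_frame(n);cv2.imwrite(f"pics/{n}0.png",f["img"][:,:,::-1]);np.savez(f"{n}0.npz",**f)
    print(f["K"].round(1).tolist(),f["extrinsics"].round(3).tolist())
print(ctrl.state())
E
```

```text
[[500.7, 0.0, 282.4], [0.0, 500.7, 220.2], [0.0, 0.0, 1.0]] [[-0.001, -1.0, 0.004, 3.462], [-0.996, 0.0, -0.094, 505.207], [0.094, -0.004, -0.996, 1334.799], [0.0, 0.0, 0.0, 1.0]]
[[501.7, 0.0, 287.0], [0.0, 501.7, 210.3], [0.0, 0.0, 1.0]] [[-0.989, -0.146, 0.004, 517.165], [-0.108, 0.71, -0.696, 69.568], [0.099, -0.689, -0.718, 1300.244], [0.0, 0.0, 0.0, 1.0]]
{'time': 0.1, 'joint_positions': array([-1.43274806e+00,  1.04617437e-01,  9.65337914e-02,  1.56388599e+00,
       -6.25922445e-07,  1.35310186e+00]), 'qvel': array([-0.0005856 , -0.00156096,  0.00216096, -0.00019139, -0.00013507,
        0.00149674]), 'joint_torque': array([ 6.64896172e-03, -5.58201528e+01,  5.04725289e+01,  1.28394447e-02,
       -2.58907658e-04, -1.46311669e-05]), 'eef_pos': array([ 208.94522632, -562.15009856,  249.605744  ]), 'tcp_rot': array([-3.09087244e+00, -5.55650026e-01, -7.23660667e-05]), 'ft_force': array([ 0.10518021,  0.12756588, -0.0548331 ]), 'ft_torque': array([-0.01343496, -0.03381765,  0.03851627]), 'grasp_force': 0.0, 'finger_gap': 85.35849007424632}
```

View pics/top0.png

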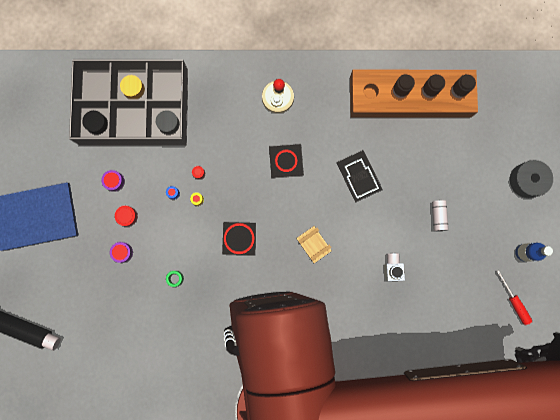

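View pics/side0.png

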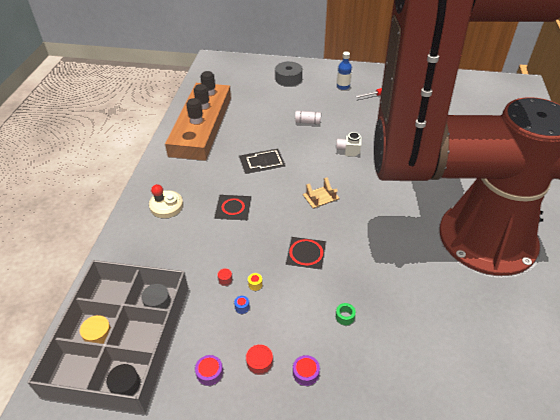

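The top view shows the plain red large cap at (125,216), the small cap at (198,172), the tube at (440,215), the diagonal at (395,268), the cradle at (314,244), the diagonal mat at (360,176), the ring mats at (239,238) and (286,161), and the eyecup at (174,279). The purple, blue and yellow-rimmed ones are decoys. I'll zoom in next.

```bash
cat > h.py <<'E'
import numpy as np,cv2
from scipy.spatial.transform import Rotation as R
def load(n): return dict(np.load(n))
def back(f,uv,z):
    K,E=f["K"],f["extrinsics"];d=E[:3,:3].T@np.linalg.solve(K,[uv[0],uv[1],1.]);c=-E[:3,:3].T@E[:3,3]
    return c+d*(z-c[2])/d[2]
def proj(f,p):
    q=f["K"]@(f["extrinsics"]@np.append(p,1.))[:3];return q[:2]/q[2]
E
python3 - <<'E'
from h import *
f=load("top0.npz");im=f["img"][:,:,::-1]
a=cv2.resize(im[140:290,290:460],None,fx=4,fy=4,interpolation=cv2.INTER_CUBIC)[:600]
cv2.imwrite("pics/c1.png",a)
s=load("side0.npz")["img"][:,:,::-1]
cv2.imwrite("pics/c2.png",cv2.resize(s[95:215,230:390],None,fx=5,fy=5,interpolation=cv2.INTER_CUBIC))
for name in("top0.npz","side0.npz"):
    f=load(name);i=f["img"].astype(int);
    red=((i[...,0]>150)&(i[...,1]<70)&(i[...,2]<70)).astype(np.uint8)
    grn=((i[...,1]>120)&(i[...,0]<90)&(i[...,2]<130)).astype(np.uint8)
    dark=((i.max(2)<75)).astype(np.uint8)
    for nm,m,z in(("red",red,26),("grn",grn,26),("dark",dark,4)):
        n,l,st,c=cv2.connectedComponentsWithStats(m)
        for k in range(1,n):
            if st[k,4]>30: print(name,nm,st[k].tolist(),c[k].round(1),back(f,c[k],z).round(0)[:2])
E
```

```text
top0.npz red [274, 79, 11, 10, 85] [278.5  83.6] [886.  14.]
top0.npz red [275, 150, 23, 22, 151] [285.6 160.4] [669.  -6.]
top0.npz red [192, 166, 12, 12, 73] [197.6 172. ] [637. 235.]
top0.npz red [104, 173, 15, 14, 169] [110.9 179.5] [617. 471.]
top0.npz red [115, 206, 20, 20, 307] [124.5 215.4] [518. 431.]
top0.npz red [224, 223, 30, 31, 216] [238.8 238.3] [456. 121.]
top0.npz red [112, 245, 15, 14, 170] [119.2 251.7] [420. 442.]
top0.npz red [511, 296, 21, 29, 241] [521.3 310.4] [ 263. -634.]
top0.npz grn [166, 271, 16, 16, 107] [173.5 278.2] [349. 295.]
top0.npz dark [71, 61, 111, 76, 2050] [108.8  83. ] [896. 493.]
top0.npz dark [71, 61, 117, 85, 1099] [146.2 129.5] [762. 384.]
top0.npz dark [350, 73, 126, 45, 693] [403.3 112.3] [ 812. -337.]
top0.npz dark [394, 75, 20, 22, 330] [403.4  85.2] [ 890. -339.]
top0.npz dark [423, 75, 22, 22, 344] [433.5  85.3] [ 890. -425.]
top0.npz dark [453, 75, 23, 22, 351] [463.6  85.3] [ 890. -510.]
top0.npz dark [364, 84, 14, 10, 45] [372.5  87.1] [ 885. -252.]
top0.npz dark [109, 101, 36, 36, 424] [120.5 111.9] [812. 457.]
top0.npz dark [14
[... 3342 characters left out ...]
npz dark [315, 240, 10, 10, 41] [321.5 243.6] [421.  89.]
side0.npz dark [288, 253, 15, 13, 37] [293.2 261.2] [484. 156.]
side0.npz dark [304, 256, 20, 13, 61] [316.5 264.4] [426. 157.]
side0.npz dark [125, 271, 18, 33, 159] [134.7 289.5] [841. 295.]
side0.npz dark [139, 275, 49, 137, 548] [158.7 352.9] [732. 443.]
side0.npz dark [150, 295, 20, 13, 83] [163.9 303.2] [761. 321.]
side0.npz dark [107, 307, 17, 37, 53] [115.1 326.5] [848. 396.]
side0.npz dark [45, 333, 13, 24, 38] [ 50.8 344.8] [967. 459.]
side0.npz dark [88, 347, 23, 43, 272] [ 98.8 373.5] [839. 506.]
side0.npz dark [31, 356, 28, 27, 119] [ 43.4 372.3] [953. 520.]
side0.npz dark [107, 364, 33, 32, 808] [123.3 380. ] [784. 512.]
```

View pics/c1.png

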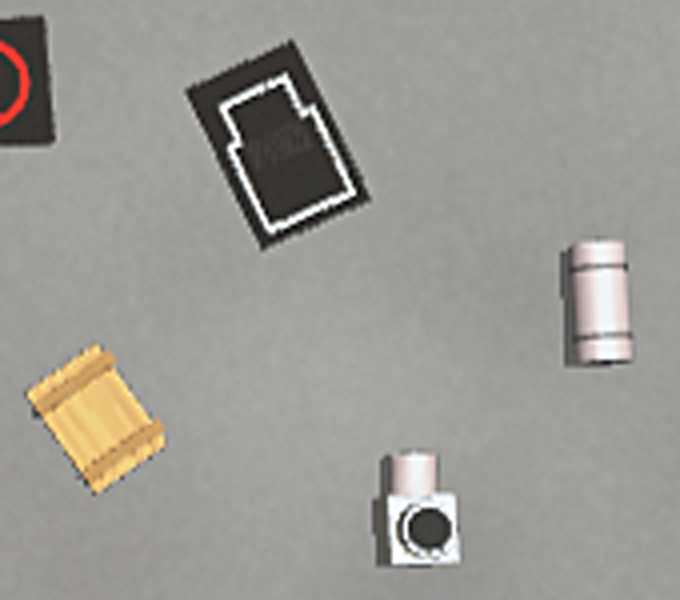

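View pics/c2.png

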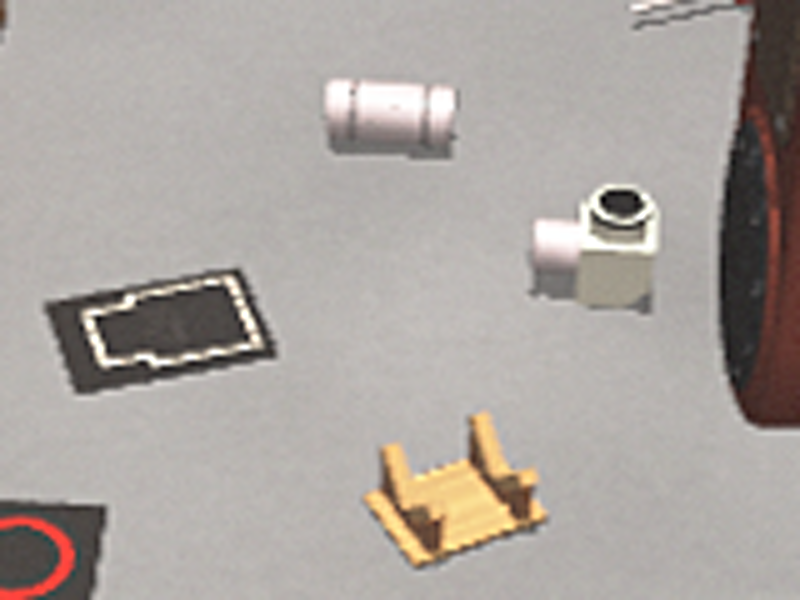

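Crop views: the diagonal's nosepiece points up in the image (roughly world +x). The mat's arm points up and left, at crop (255,90). The cradle runs along crop (75,380)→(130,455), and the tube lies along about +x. Next I'll fit silhouettes in both views.

```bash
cat > fit.py <<'E'
from h import *
from scipy.optimize import minimize
def box(x0,x1,y0,y1,z0,z1): return [(x,y,z) for x in(x0,x1) for y in(y0,y1) for z in(z0,z1)]
t=np.linspace(0,2*np.pi,32)
def cylx(x0,x1,r,z): return [(x,r*np.cos(a),z+r*np.sin(a)) for x in(x0,x1) for a in t]
def cylz(r,z0,z1): return [(r*np.cos(a),r*np.sin(a),z) for z in(z0,z1) for a in t]
cr=[box(-42,42,-30,30,0,6)]
for c in(-28,28):
    a,b=c-5,c+5
    cr.append(box(a,b,-30,30,0,16.5))
    for s in(-1,1): cr.append([(x,s*y,z) for x in(a,b) for y,z in((30,0),(30,42),(25.5,42),(0,16.5))])
M=dict(cradle=cr,tube=[cylx(-40,40,19,19)],diag=[box(-22,22,-22,22,2,46),cylx(20,50,16,26),cylz(18,44,62)],
 dpad=[box(-62,62,-42,42,0,4)],sq=[box(-45,45,-45,45,0,4)],lcap=[cylz(28,0,26)],scap=[cylz(17,0,26)],eye=[cylz(22,0,26)])
S=8
def sil(f,parts,p,roi):
    x0,y0,x1,y1=roi;m=np.zeros(((y1-y0)*S,(x1-x0)*S),np.uint8);r=R.from_euler('z',p[2]).as_matrix()
    E,K=f["extrinsics"],f["K"]
    for P in parts:
        w=np.array(P,float)@r.T+[p[0],p[1],0];q=(w@E[:3,:3].T+E[:3,3])@K.T;q=(q[:,:2]/q[:,2:]+.5-[x0,y0])*S
        cv2.fillConvexPoly(m,cv2.convexHull(q.round().astype(np.int32)),1)
    return cv2.resize(m.astype(np.float32),(x1-x0,y1-y0),interpolation=cv2.INTER_AREA)
def roi_of(f,p,r=22,z=20):
    u=proj(f,[p[0],p[1],z]).astype(int);h,w=f["img"].shape[:2];return max(u[0]-r,0),max(u[1]-r,0),min(u[0]+r,w),min(u[1]+r,h)
def fit(frames,name,maskf,p0,r=26,yaw=True,fill=True):
    D=[]
    for f in frames:
        roi=roi_of(f,p0,r);i=f["img"][roi[1]:roi[3],roi[0]:roi[2]].astype(int);m=maskf(i).astype(np.uint8)
        n,l,st,c=cv2.connectedComponentsWithStats(m)   # keep component nearest centre w/ big area
        if n>1: m=(l==1+np.argmax(st[1:,4])).astype(np.uint8)
        if fill:
            cs,_=cv2.findContours(m,cv2.RETR_EXTERNAL,cv2.CHAIN_APPROX_NONE);cv2.drawContours(m,cs,-1,1,-1)
        D.append((f,roi,m))
    cost=lambda p:sum(np.abs(sil(f,M[name],[p[0],p[1],p[2]/100 if yaw else p0[2]],roi)-m).sum() for f,roi,m in D)
    b=None
    for dy in((-.15,0,.15) if yaw else(0,)):
        s0=np.array([p0[0],p0[1],(p0[2]+dy)*100]);o=minimize(cost,s0,method="Nelder-Mead",options=dict(initial_simplex=s0+np.array([[0,0,0],[8,0,0],[0,8,0],[0,0,10]]),xatol=.1,fatol=.05))
        if b is None or o.fun<b.fun:b=o
    return b.x*[1,1,.01],b.fun,[int(m.sum()) for _,_,m in D]
wood=lambda i:(i[...,0]-i[...,2]>40)
bright=lambda i:i.min(2)>178
silver=lambda i:(i.min(2)>182)|((i[...,0]-i[...,1]>8)&(i.min(2)>100))
dark=lambda i:(i.max(2)<95)|((i[...,0]>140)&(i[...,1]<90))
red=lambda i:(i[...,0]-i[...,1]>60)
grn=lambda i:(i[...,1]-i[...,0]>40)
E
cat > run.py <<'E'
from fit import *
T,Sd=load("top0.npz"),load("side0.npz")
J=[("cradle",wood,(445,-75,.6)),("tube",silver,(520,-415,0.05)),("diag",bright,(375,-300,0)),("dpad",dark,(627,-205,.43)),("sq",dark,(673,-6,0)),("sq",dark,(456,122,0)),("lcap",red,(517,428,0)),("scap",red,(638,234,0)),("eye",grn,(349,296,0))]
for n,m,p in J:
    for lab,fr in(("both",[T,Sd]),("top",[T]),("side",[Sd])):
        cap=n in("lcap","scap","eye")
        x,c,a=fit(fr,n,m,p,r=18 if cap else 30 if n in("dpad","sq","cradle") else 26,yaw=not cap);print(n,lab,x.round(2),round(c,1),a)
E
python3 run.py
```

```text
cradle both [440.77 -83.28   0.61] 113.5 [697, 579]
cradle top [441.5  -82.34   0.61] 27.1 [697]
cradle side [440.34 -85.58   0.61] 60.0 [579]
tube both [ 5.1963e+02 -4.2846e+02  3.0000e-02] 114.6 [378, 297]
tube top [ 5.1991e+02 -4.2649e+02  6.0000e-02] 66.0 [378]
tube side [ 5.1923e+02 -4.3178e+02 -1.0000e-02] 25.2 [297]
diag both [ 3.6504e+02 -2.9938e+02 -3.0000e-02] 1164.5 [387, 636]
diag top [ 365.14 -299.96   -0.  ] 90.0 [387]
diag side [ 418.01 -215.34   -0.87] 259.6 [636]
dpad both [ 6.3578e+02 -2.2275e+02  3.9000e-01] 1255.0 [582, 301]
dpad top [ 636.81 -210.89    0.64] 766.3 [582]
dpad side [ 6.3236e+02 -2.3336e+02  3.8000e-01] 476.9 [301]
sq both [ 6.7452e+02 -6.2800e+00  8.0000e-02] 96.6 [1019, 775]
sq top [ 6.7484e+02 -6.0000e+00  7.0000e-02] 37.7 [1019]
sq side [ 6.7388e+02 -7.8600e+00  8.0000e-02] 46.0 [775]
sq both [ 4.5788e+02  1.2253e+02 -2.0000e-02] 103.9 [1070, 987]
sq top [458.23 122.68  -0.  ] 35.1 [1070]
sq side [ 4.5723e+02  1.2142e+02 -2.0000e-02] 57.0 [987]
lcap both [518.61 430.18  -0.  ] 135.8 [337, 635]
lcap top [ 5.2028e+02  4.3482e+02 -1.0000e-02] 59.4 [337]
lcap side [5.1846e+02 4.2862e+02 5.0000e-02] 52.9 [635]
scap both [6.3918e+02 2.3372e+02 2.0000e-02] 87.2 [119, 189]
scap top [ 6.4084e+02  2.3695e+02 -5.0000e-02] 31.0 [119]
scap side [6.3988e+02 2.3015e+02 3.0000e-02] 40.2 [189]
eye both [3.4847e+02 2.9470e+02 4.0000e-02] 83.3 [214, 357]
eye top [3.4828e+02 2.9770e+02 7.0000e-02] 31.5 [214]
eye side [3.4811e+02 2.9239e+02 7.0000e-02] 35.7 [357]
```

Run:
```python
from fit import *
T,Sd=load("top0.npz"),load("side0.npz")
fr=[T,Sd]
cl=lambda f:(lambda i:cv2.morphologyEx(f(i).astype(np.uint8),cv2.MORPH_CLOSE,np.ones((5,5),np.uint8)))
dk=cl(lambda i:(i.max(2)<95))
for lab,g in(("both",fr),("top",[T]),("side",[Sd])):
    print("dpad",lab,*fit(g,"dpad",dk,(630,-208,.43),r=31))
    print("diag",lab,*fit(g,"diag",lambda i:i.min(2)>180,(375,-300,0),r=19))
for n,f,c in(("T",T,(278,145.25)),):
    u=((c[0]+.5)/4-.5+290,(c[1]+.5)/4-.5+140);print(back(f,u,4))
    q=[back(f,((a+.5)/4-.5+290,(b+.5)/4-.5+140),4) for a,b in((187,91),(294,41),(369,200),(262,249))]
    d=(q[0]-q[3])[:2]+(q[1]-q[2])[:2];print("yaw",np.arctan2(d[1],d[0]),np.hypot(*d)/2)
# diag housing top face corners z=46 and tube from crop
B=lambda a,b,z:back(T,((a+.5)/4-.5+290,(b+.5)/4-.5+140),z).round(1)
print("housing top corners z44",[B(*p,44)[:2].tolist() for p in((387,495),(460,493),(461,563),(388,565))])
print("nose tip",[B(*p,26)[:2].tolist() for p in((393,452),(437,452))], "socket",B(430,528,62)[:2])
print("tube top line",B(598,240,19),B(607,362,19))
```

```text
dpad both [ 6.32218096e+02 -2.10456967e+02  4.26976327e-01] 110.71875 [1325, 744]
diag both [ 3.65383307e+02 -3.02543264e+02  2.81964111e-02] 291.765625 [386, 266]
dpad top [ 6.32109116e+02 -2.09773799e+02  4.35181127e-01] 42.359375 [1325]
diag top [ 3.65144739e+02 -2.98923682e+02 -6.09402050e-05] 89.625 [386]
dpad side [ 6.31096987e+02 -2.11954436e+02  4.34090462e-01] 57.4375 [744]
diag side [ 3.64303665e+02 -3.10304032e+02  6.85621761e-02] 184.015625 [266]
[ 630.4127932  -210.16931325    4.        ]
yaw 0.4245890136571435 122.39722834441021
housing top corners z44 [[388.0, -272.6], [389.3, -321.1], [343.1, -320.6], [341.9, -272.3]]
nose tip [[417.0, -281.0], [417.0, -310.7]] socket [ 366.3 -296.4]
tube top line [ 561.9 -425.9   19. ] [ 478.2 -429.5   19. ]
```

```bash
cat > pp.py <<'E'
from fit import *
from cell import ctrl
def ori(y): return (R.from_euler('z',y)*R.from_euler('x',np.pi)).as_rotvec()
SAFE=170
def best(p,yaw):
    "tool yaw among half turns with least wrist motion"
    q0=ctrl.state()["joint_positions"];c=[]
    for k in(-1,0,1):
        q=ctrl.ik(p,ori(yaw+k*np.pi))
        if q is not None:c.append((np.abs(np.array(q)-q0).max(),yaw+k*np.pi))
    return min(c)[1]
def stat(l):
    s=ctrl.state();print(l,"t",round(s["time"],1),s["eef_pos"].round(1),"gap",round(s["finger_gap"],1),"gf",round(s["grasp_force"],1),"ft",s["ft_force"].round(1))
def pick(x,y,yaw,z):
    a=best([x,y,SAFE],yaw);ctrl.move_pose([x,y,SAFE],ori(a))
    hit=ctrl.line_to([x,y,z],feed=120,contact_N=8);stat(f"down hit={hit}")
    ctrl.gripper_close();stat("closed");ctrl.line_to([x,y,SAFE],feed=150);stat("up");return a
def place(x,y,a,z,search=6):
    ctrl.move_pose([x,y,SAFE],ori(a));ctrl.line_to([x,y,z+12],feed=150)
    hit=ctrl.line_to([x,y,z-search],feed=25,contact_N=6);stat(f"placed hit={hit}")
    ctrl.open_gripper();ctrl.line_to([x,y,SAFE],feed=150);stat("released")
def snap(tag):
    for n in("top","side"):
        f=ctrl.grab_frame(n);np.savez(f"{n}{tag}.npz",**f);cv2.imwrite(f"pics/{n}{tag}.png",f["img"][:,:,::-1])
E
python3 - <<'E'
from pp import *
a=pick(520,-427.5,.043,22)
snap("1")
print(a)
E
```

```text
down hit=False t 2.8 [ 520.5 -428.1   23.1] gap 85.5 gf 0.0 ft [-0.8  0.2 -0.7]
closed t 3.3 [ 520.2 -427.7   22.6] gap 36.4 gf 60.1 ft [-1.3  1.7  4.8]
up t 4.4 [ 519.6 -427.   168.6] gap 36.3 gf 60.0 ft [ 1.2 -0.3 -1.2]
0.043
```

View pics/side1.png

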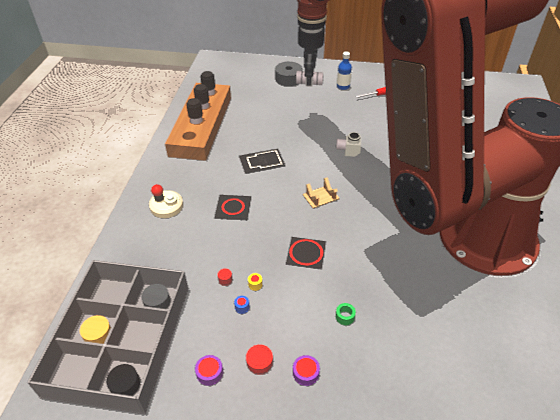

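The tube is held level in the gripper at about (309,78). Placing it now.

Run:
```python
from pp import *
place(441,-82.8,.61,46)
snap("2")
f=load("top2.npz");s=load("side2.npz")
g=lambda f:cv2.resize(f["img"][:,:,::-1][slice(*f["r"][0]),slice(*f["r"][1])],(400,400),interpolation=cv2.INTER_CUBIC)
f["r"]=((204,284),(274,354));s["r"]=((155,235),(280,360))
cv2.imwrite("pics/c3.png",np.hstack([g(f),g(s)]))
```

```text
placed hit=True t 7.2 [441.6 -83.4  47.4] gap 36.3 gf 60.0 ft [ 2.7 -2.4  0.2]
released t 8.8 [440.6 -82.6 169. ] gap 85.3 gf 0.0 ft [-0.1  0.7  0.3]
```

View pics/c3.png

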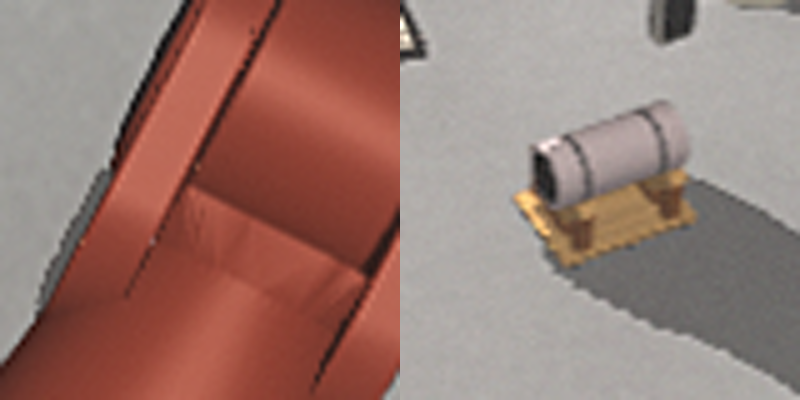

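The side crop shows the tube resting in both V-notches. The diagonal and caps are next.

Run:
```python
from pp import *
a=pick(366,-297,.02,28)
gap=ctrl.state()["finger_gap"]
if 38<gap<50: place(613.8,-218.5,a+.43-.02,32)
a=pick(518.5,430.5,.1,15)
gap=ctrl.state()["finger_gap"]
if 50<gap<62: place(458,122.5,best([458,122.5,SAFE],0.05),19)
a=pick(638.5,234,0.,18)
gap=ctrl.state()["finger_gap"]
if 28<gap<40: place(674.5,-6.2,best([674.5,-6.2,SAFE],0.05),22)
ctrl.move_pose([450,300,300],ori(best([450,300,300],0)))
snap("3")
```

```text
down hit=False t 11.1 [ 366.3 -297.4   28.8] gap 85.8 gf 0.0 ft [-0.   0.1  0.1]
closed t 11.6 [ 366.2 -297.4   28.6] gap 43.0 gf 61.5 ft [-0.4  0.8  5. ]
up t 12.7 [ 365.6 -296.5  168.8] gap 43.1 gf 60.9 ft [-0.2  0.5 -1.8]
placed hit=True t 15.2 [ 613.9 -218.6   32.6] gap 43.3 gf 62.0 ft [-1.6 -0.2  5.1]
released t 16.8 [ 613.3 -218.2  168.7] gap 85.5 gf 0.0 ft [ 1.2 -0.  -0.6]
down hit=False t 20.5 [519.1 430.9  16. ] gap 85.2 gf 0.0 ft [-0.6 -0.5 -0.4]
closed t 20.9 [519.  430.8  15.9] gap 54.1 gf 63.9 ft [-0.5 -0.3  6.2]
up t 22.1 [518.  430.2 168.6] gap 54.1 gf 63.2 ft [ 0.3  0.  -1.2]
placed hit=True t 24.9 [458.1 122.5  19.8] gap 54.1 gf 64.1 ft [-1.6 -0.7  6.4]
released t 26.5 [457.5 122.5 169. ] gap 85.4 gf 0.0 ft [ 0.1 -0.6  0.7]
down hit=False t 28.7 [639.2 234.1  19.1] gap 85.1 gf 0.0 ft [-0.4 -0.5  0.5]
closed t 29.3 [638.9 234.1  18.6] gap 32.1 gf 61.8 ft [-0.2 -0.5  3.4]
up t 30.4 [637.9 233.9 168.6] gap 31.7 gf 59.4 ft [-0.9  0.  -1.5]
placed hit=True t 33.0 [674.6  -6.2  22.6] gap 32.2 gf 63.5 ft [-1.7 -0.4  7.1]
released t 34.7 [673.9  -6.1 168.7] gap 85.2 gf 0.0 ft [-0.4 -0.2 -0.2]
```

View pics/top3.png

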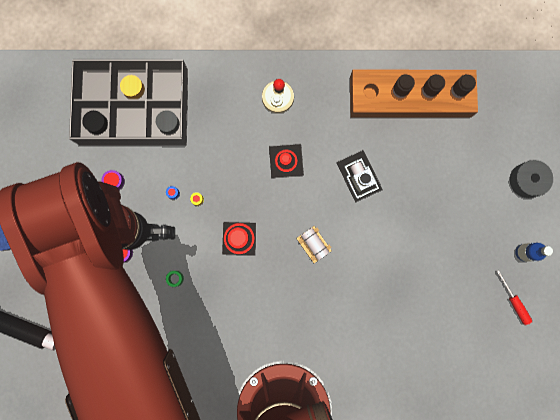

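View pics/side3.png

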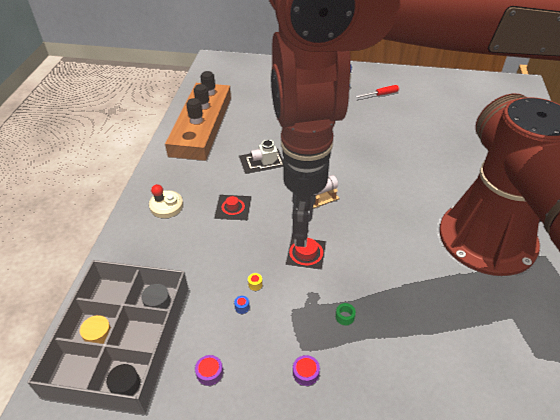

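All the parts are in place: the caps at (286,160) and (239,237), the diagonal at (361,177) and the tube at (314,244). I'll do one zoomed check of how well they're centred.

Run:
```python
from fit import *
f=load("top3.npz");im=f["img"][:,:,::-1]
cv2.imwrite("pics/c4.png",cv2.resize(im[140:270,215:388],None,fx=4.5,fy=4.5,interpolation=cv2.INTER_CUBIC))
i=f["img"].astype(int)
for nm,(x,y) in(("large",(458,122.5)),("small",(674.5,-6.2))):
    u=proj(f,[x,y,30]).astype(int);m=np.zeros(i.shape[:2],np.uint8);r=18;s=np.s_[u[1]-r:u[1]+r,u[0]-r:u[0]+r];m[s]=(red(i)&(i[...,0]>120))[s]
    n,l,st,c=cv2.connectedComponentsWithStats(m)
    for k in range(1,n):
        if st[k,4]>20:print(nm,st[k].tolist(),back(f,c[k],30).round(1),back(f,c[k],4).round(1))
```

```text
large [224, 223, 31, 31, 238] [455.2 119.8  30. ] [456.7 122.    4. ]
large [228, 227, 20, 22, 342] [457.9 124.1  30. ] [459.4 126.3   4. ]
small [275, 149, 23, 23, 292] [671.3  -5.4  30. ] [676.9  -5.7   4. ]
```

View pics/c4.png

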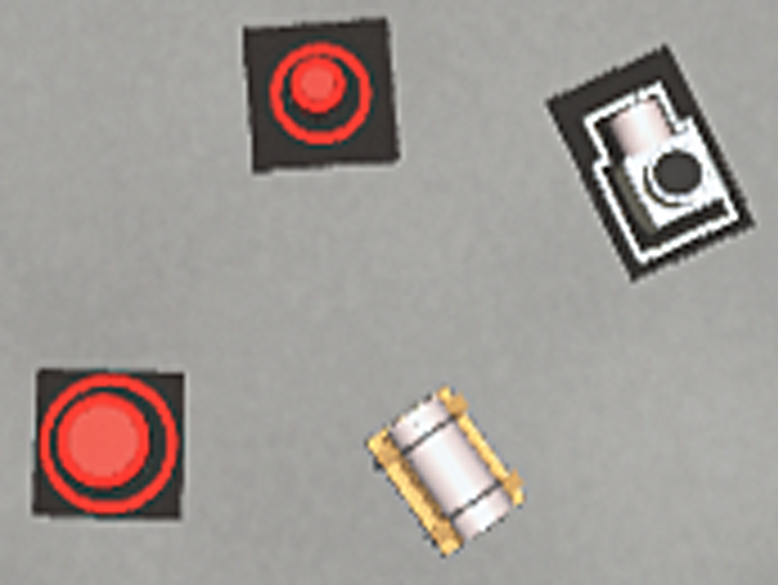

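Run:
```python
from h import *
f=load("top3.npz");B=lambda a,b,z:back(f,((a+.5)/4.5-.5+215,(b+.5)/4.5-.5+140),z)
r=R.from_euler('z',-.43).as_matrix();p=r@(B(680,172,66)-[632,-210.2,0]);print("diag in pad",p.round(1))
r=R.from_euler('z',-.61).as_matrix()
for n,q in(("far end",B(417,407,55)),("near end",B(486,522,55)),("centre",B(450,464,55))):print(n,(r@(q-[441,-82.8,0])).round(1))
```

```text
diag in pad [-19.6   0.7  66. ]
far end [40.2 -3.4 55. ]
near end [-38.    2.5  55. ]
centre [ 1.8  0.1 55. ]
```

Run:
```python
from fit import *
M["tube"]=[cylx(-40,40,19,43)]
m=lambda i:((i[...,0]-i[...,2]<32)&(i.min(2)>165)).astype(np.uint8)
sv=lambda i:((i[...,0]-i[...,2]<32)&(i[...,0]-i[...,1]>8)).astype(np.uint8)
for fn in("top3.npz","side2.npz"):
    for k in(m,sv): print(fn,*fit([load(fn)],"tube",k,(441,-83,.61),r=24))
```

```text
top3.npz [440.65525939 -82.84162879   0.60022712] 96.171875 [346]
top3.npz [433.25595777 -70.76984439   0.66196362] 312.140625 [125]
side2.npz [ 473.32410739 -127.41987591    0.58420983] 618.28125 [1014]
side2.npz [440.59505403 -84.55295927   0.60355714] 77.609375 [381]
```

Two independent fits put the tube at (440.6, -83.5) with yaw 0.60 and z=43, matching the cradle. Handing in.

```bash
python3 -c "
from cell import ctrl
print(ctrl.job_done())"
```

```text
the job is handed in; nothing more can be done
None
```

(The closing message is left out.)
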